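Load the blotting cassette into its tank guides

ROBOT

A 6-joint arm with a two-finger parallel gripper is mounted at the origin on a cart in front of the work surface, level with it; the furniture and walls round the work are solid. World frame = base frame: x ahead of the robot, y to its left, z up, the work surface at z = 0. Lengths are in m, angles in degrees, forces in N, time in s.
With the tool pointing down it reaches from about 0.325 to 0.9 m from the base axis. Payload 3.5 kg.
Tool frame: the origin (TCP) lies on the centre line of the jaws, within the pads' length; the fingertips stand 25 mm ahead of it and the grasp point (between the pads) lies 6 mm ahead of it (ctrl.nose_length is the distance from the TCP to the fingertips, in m); z points along the fingers, y is the line along which they close (so a half turn about z gives the same grasp; the last joint's range is limited). The gripper opens to 85 mm and grips with 20 to 120 N. Pads are 22 mm wide; open, the fingers measure 114 mm over their backs; the gripper's body (76 mm by 85 mm) begins 54 mm behind the grasp point. The pads swing forward as they close: fully open they stand 13 mm farther back than shut.
Start: joints at [68.044, 15.837, -1.513, 72.651, 0, 84.076], TCP at [0.173, 0.601, 0.22] pointing down, gripper open.
Joint ranges: [-178.77, 178.77], [-48.84, 107.48], [-61.69, 71.31], [-111.58, 123.2], [-90, 87.43], [-180, 180]. Speed limits (degrees/s): [147.25, 147.25, 180, 180, 180, 180].

INTERFACE

Orientations are given as [roll, pitch, yaw] about the fixed x, y, z axes, in that order (R = Rz(yaw) Ry(pitch) Rx(roll)).
In Python, from plant import read_state, optics, order, ctrl gives the robot as it stands. The module is installed in compiled form; this text tells all that it offers.
- The arm moves only by the shell command python3 -m handwheel 'ROWS' [FORCE]. ROWS is JSON, a list of rows, each an object with "slide": the shift along the tool's x, y, z in cm, a list of three; "roll": the turn about the tool's z in degrees; "claw": the finger opening in cm, from 0 to 8.54. In form: [{"slide": [dx, dy, dz], "roll": roll, "claw": claw}, ...]. A call has 1 to 10 rows; each row shifts and turns the commanded pose from where the row before left it, along the tool's axes as they then stand; what a row does not reach is not made up. A row lasts 1/10 s, in which the tool goes at most 50 mm and 8.59 degrees, less where a joint would pass 70% of its speed; a pose out of reach is approached as far as the arm can. A call with a gripper value outside its range is refused whole. The fingers move at their own pace and stop on an object; FORCE is the grip in N (left out, the last holds). Time passes only in rows, so rows that do not move let the fingers close. It gives the time, the measured TCP pose, the force, the opening and the grip force at its end, in the units of the state.
- read_state(): the state, without advancing time (a new reading comes with each control period).
- optics.capture(name): name is "side" or "top" or "wrist"; returns a dict with "color" (384x512x3 uint8, red, green, blue), "fov_y" (degrees; the focal length in pixels is half the picture's height over the tangent of half this angle, whatever the lens; pixels are square), "cx", "cy" (the principal point, pixels), "pose" (4x4, takes a point from camera to world coordinates). Camera axes: x right, y up, looking along -z (the intrinsics and any distortion apply to the point x, -y, -z); pixel columns grow to the right and rows downward; lengths in m; the calibration is good to about 2 mm. A picture is of the moment at which its call begins. There is no depth.
- order.sign_off(): hands the job in; it is judged then, once.
Trained networks look in a picture, given as the dict that the camera call returned (one of the last four; its "shot" number tells which), for a name from the list of things; names that differ only in an ending like _2 or _b are one class to them, and where a whole thing is asked for, a point or a joint stands for the part that bears it (a point fixed in the world has none). Each returns a list of dicts, best first, with "p" (0 to 1); they miss things now and then, are a little off and sometimes report something else, mostly with a low value. They report only what shows in the picture. A call takes as long as a camera call. They do not tell look-alikes from the thing itself.
- optics.search_frame(label, picture): "centre" ([x, y, z] in m, in the coordinates of the camera as it stood for that picture, good to about 4 mm: the middle of the surface that is visible of it).
- optics.landmark_of(label, picture): "centre" ([x, y, z] in m, in the coordinates of the camera as it stood for that picture, good to about 4 mm: a listed point, or the origin of a listed thing).
The state is a dict: "time_s": time; "qpos": joint angles; "joint_vel": joint speeds; "effort": joint torques, N m; "ee_pos": TCP position; "tool_rot": TCP orientation; "force": force on the tool from outside, world axes, zero at the start; "moment": the same for the moment, N m; "grip_width": opening from 0.0 (shut) to 1.0 (fully open); "grip_force": force on a finger pad.
Only numpy, scipy, OpenCV 4.12 (cv2) and the standard library are available. Lean on these libraries where they do the work, as an engineer would, in place of code of your own. Each camera call takes 0.05 s, during which the arm holds its last target. There are 200 camera calls.

TASK

Take the red-handled cassette out of the draining rack and slide it edgewise down between the two upright guides of the blotting tank until it sits fully home on the tank floor, lowering it in the gripper all the way rather than dropping it. Then let go of it. Leave the blue-handled cassette standing in the rack.

Things in the scene. Friction and masses are not known exactly. Their poses are not given: they have to be found in the camera images.
- red_cassette: flat white frame 8 mm thick (its x), 90 wide (y), 80 high (z), upright, loose, about 80 g; on its top edge a red handle block 12 thick x 34 wide x 32 high, centred (112 mm high in all). Origin: centre of the lower edge, z up; a half turn about z makes no difference. Stands in either slot of the rack. Pinch the handle from above across its 12 mm thickness.
- blue_cassette: the same cassette with a blue handle, in the rack's other slot; it stays there. Origin: centre of the lower edge, same axes.
- rack: low aluminium draining rack, 70 mm (x) x 260 mm (y), fixed. Origin: centre of its underside. Two slots in one line at y = +-65 mm; slot floor 8 mm and slot walls 38 mm above the worktop, 12 mm between the walls (a cassette's thickness lies along x).
- tank: fixed tank, 110 (x) x 160 (y) mm, white end cheeks, clear sides 45 high. Origin: centre of underside, z up. Floor, where a cassette seats, at z 8. Two grey guides face each other along y: grooves at x = 0, 12 wide, bottoms 96 apart, flared from z 58 to the top at 80 to about 36 x 112. Lips reach in to |y| = 39. Seated cassette: thickness along x, origin at z 8, handle at z 88 to 120.
Not all that is in view belongs to the job. Leave any turquoise look-alike of the tank alone. What is shaped like the red_cassette but turquoise is not meant.

How it is judged (in metres and radians):
On the way:
1. the red-handled cassette is down between the guides, within 20 mm of the tank floor, while still held by the gripper (z of red_cassette in the frame of tank below 0.028 m and horizontal distance between red_cassette and tank below 0.015 m and contact force between the fingers and red_cassette above 0.5 N), for 0.1 s.
At the end, for the whole second after the job is handed in: The red cassette stands at rest in the guides, handle up: lower edge within 6 mm of the tank floor, within 12 mm of the tank centre, aligned and upright within 10 degrees. The blue cassette still stands in its slot, moved under 20 mm, tilted under 15 degrees (z of red_cassette in the frame of tank below 0.014 m and horizontal distance between red_cassette and tank below 0.012 m and angle between the y axis of red_cassette and the y axis of tank, either way round below 0.18 rad and angle between red_cassette's own z axis and vertical below 0.18 rad and linear speed of red_cassette below 0.02 m/s and distance of blue_cassette from where it was at the start of the episode below 0.02 m and angle between blue_cassette's own z axis and vertical below 0.26 rad); the robot touches nothing.
It also fails if it takes over 38 s, if anything falls off the work surface, if the arm or the gripper's body presses on something with over 40 N, if the wrist force passes 120 N, or if a joint passes its speed limit or range.

## Working session

There is one attempt and no reset: what is moved stays moved. The work goes in short steps, Python scripts to look and compute and a shell command to move; the robot and the scene stay as the last step left them, time stands still between calls to the robot, and variables do not carry over. Pictures are saved under pics/ and viewed, at most 10 in all, crops included, and the job is handed in when it is done.

```bash
mkdir -p pics; cat > h.py <<'E'
import numpy as np, cv2
from plant import read_state, optics, order, ctrl
def shot(n,f=None):
    p=optics.capture(n)
    if f: cv2.imwrite('pics/'+f,p['color'][:,:,::-1])
    return p
def w(p,c): return (p['pose']@np.r_[c,1])[:3]
def pix(p,X):
    c=np.linalg.inv(p['pose'])@np.r_[X,1]; f=p['color'].shape[0]/2/np.tan(np.radians(p['fov_y'])/2)
    return [p['cx']+f*c[0]/-c[2], p['cy']-f*c[1]/-c[2]]
E
python3 - <<'E'
from h import *
np.set_printoptions(precision=4,suppress=True)
ims=[]
for n in ['top','side']:
    p=shot(n); print(n,{k:v for k,v in p.items() if k not in('color','pose')}); print(p['pose'])
    ims.append(p['color'])
    for l in ['red_cassette','blue_cassette','rack','tank']:
        for d in optics.landmark_of(l,p): X=w(p,d['centre']); print(l,round(d['p'],2),X,np.round(pix(p,X)))
cv2.imwrite('pics/a.png',cv2.resize(np.vstack(ims),None,fx=.78,fy=.78)[:,:,::-1])
s=read_state(); print(s)
E
```

```text
top {'fov_y': 53.680532034496096, 'cx': 263.4925143827345, 'cy': 191.57075590812468, 'shot': 1}
[[-0.0101  0.994  -0.1093  0.3931]
 [-0.9998 -0.0079  0.0202 -0.0404]
 [ 0.0192  0.1094  0.9938  1.0839]
 [ 0.      0.      0.      1.    ]]
red_cassette 0.85 [0.5637 0.1097 0.0074] [203. 174.]
red_cassette 0.59 [ 0.3929  0.1448 -0.0012] [191. 234.]
blue_cassette 0.53 [0.5266 0.2358 0.007 ] [159. 187.]
rack 0.71 [ 0.5488  0.1702 -0.0041] [183. 180.]
tank 0.81 [ 0.6001 -0.404   0.0002] [380. 161.]
tank 0.59 [ 0.5684 -0.1368  0.0006] [289. 172.]
side {'fov_y': 55.14722583757362, 'cx': 248.8315553585124, 'cy': 192.04343497809734, 'shot': 2}
[[-0.841   0.335  -0.4249  0.083 ]
 [-0.5409 -0.4982  0.6777  0.5754]
 [ 0.0153  0.7997  0.6002  0.5998]
 [ 0.      0.      0.      1.    ]]
red_cassette 0.79 [ 0.3935  0.1515 -0.0029] [229. 271.]
red_cassette 0.63 [0.5649 0.1084 0.0082] [181. 225.]
blue_cassette 0.57 [0.5255 0.2363 0.007 ] [155. 267.]
rack 0.65 [0.5453 0.1767 0.0029] [168. 247.]
tank 0.77 [ 0.57   -0.1394  0.0032] [238. 177.]
tank 0.6 [ 0.6    -0.3991 -0.0017] [273. 139.]
{'time_s': 0.5, 'qpos': array([68.0442, 15.8384, -1.5166, 72.6505, -0.0006, 84.0752]), 'joint_vel': array([-0.0049, -0.103 ,  0.1298, -0.0807, -0.0173, -0.0271]), 'effort': array([ -0.0007, -44.4992,  29.5206,   0.003 ,  -0.0001,   0.    ]), 'ee_pos': array([0.1726, 0.6007, 0.2199]), 'tool_rot': array([-179.9944,   -0.    ,  163.969 ]), 'force': array([ 0.3701,  0.0577, -0.4083]), 'moment': array([-0.0497,  0.023 , -0.0208]), 'grip_force': 0.0, 'grip_width': 0.9994321480626726}
```

View pics/a.png

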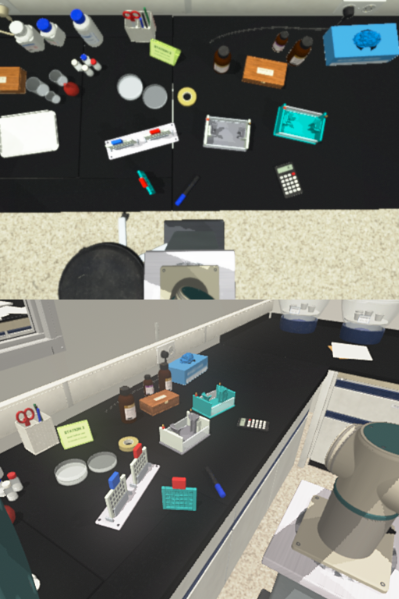

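The top picture (shown at 0.78x) has the red handle at about (155,131), the blue at (113,141), the white and grey tank at (228,133), and turquoise look-alikes at (300,124) and (146,181). The network positions agree: red cassette (0.564, 0.109), rack yaw about 16.6°, tank (0.569, -0.138). I'll turn the tool to yaw 106.6° and go above the red handle.

```bash
python3 -m handwheel '[{"slide":[0,0,0],"roll":8.2,"claw":8.5},{"slide":[0,0,0],"roll":8.2,"claw":8.5},{"slide":[0,0,0],"roll":8.2,"claw":8.5},{"slide":[0,0,0],"roll":8.2,"claw":8.5},{"slide":[0,0,0],"roll":8.2,"claw":8.5},{"slide":[0,0,0],"roll":8.2,"claw":8.5},{"slide":[0,0,0],"roll":8.2,"claw":8.5},{"slide":[-4.5,1.8,0],"roll":0,"claw":8.5},{"slide":[-4.5,1.8,0],"roll":0,"claw":8.5},{"slide":[-4.5,1.8,0],"roll":0,"claw":8.5}]' 40
python3 -m handwheel '[{"slide":[-4.5,1.8,0],"roll":0,"claw":8.5},{"slide":[-4.5,1.8,0],"roll":0,"claw":8.5},{"slide":[-4.5,1.8,0],"roll":0,"claw":8.5},{"slide":[-4.5,1.8,0],"roll":0,"claw":8.5},{"slide":[-4.5,1.8,0],"roll":0,"claw":8.5},{"slide":[-4.5,1.8,0],"roll":0,"claw":8.5},{"slide":[-4.5,1.8,0],"roll":0,"claw":8.5},{"slide":[-4.5,1.8,0],"roll":0,"claw":8.5},{"slide":[-4.5,1.8,0],"roll":0,"claw":8.5},{"slide":[0,0,0],"roll":0,"claw":8.5}]'
cat > m.py <<'E'
from h import *
np.set_printoptions(precision=4,suppress=True)
def blob(p,z,kind):
    h=cv2.cvtColor(p['color'],cv2.COLOR_RGB2HSV); H,S,V=h[...,0].astype(int),h[...,1],h[...,2]
    m=(((H<6)|(H>174)) if kind=='r' else abs(H-112)<9)&(S>150)&(V>70)
    n,l,st,c=cv2.connectedComponentsWithStats(m.astype(np.uint8))
    for i in range(1,n):
        if st[i,4]>60:
            yx=np.argwhere(l==i)[:,::-1].astype(np.float32)
            b=cv2.boxPoints(cv2.minAreaRect(yx)); print(kind,st[i,4],c[i],[ray(p,q,z)[:2].round(4).tolist() for q in b],ray(p,c[i],z)[:2])
def ray(p,q,z):
    f=192/np.tan(np.radians(p['fov_y'])/2); d=p['pose'][:3,:3]@np.array([(q[0]-p['cx'])/f,-(q[1]-p['cy'])/f,-1]); o=p['pose'][:3,3]
    return o+d*(z-o[2])/d[2]
E
python3 - <<'E'
from m import *
p=shot('wrist','w1.png'); print(p['pose'],p['fov_y'])
for l in ['red_cassette','blue_cassette','rack','tank']:
    for d in optics.landmark_of(l,p): X=w(p,d['centre']); print(l,round(d['p'],2),X,np.round(pix(p,X)))
blob(p,.12,'r');blob(p,.12,'b')
s=read_state();print(s['ee_pos'],s['tool_rot'],s['time_s'])
E
```

```text
time_s: 1.5
ee_pos: [0.2635, 0.4857, 0.22]
tool_rot: [180.0, -0.0, 106.7]
force: [-0.0, -0.1, -0.3]
grip_width: 0.992
grip_force: 0.0
time_s: 2.5
ee_pos: [0.5375, 0.1405, 0.2201]
tool_rot: [179.9, 0.1, 106.2]
force: [-0.8, 0.2, -0.3]
grip_width: 0.995
grip_force: 0.0
[[ 0.9602 -0.2687 -0.076   0.5179]
 [ 0.2792  0.9266  0.2521  0.2042]
 [ 0.0027 -0.2633  0.9647  0.3725]
 [ 0.      0.      0.      1.    ]] 69.89961023196547
red_cassette 0.97 [ 0.3951  0.1486 -0.0005] [157. 126.]
red_cassette 0.6 [0.564  0.1153 0.004 ] [271. 185.]
blue_cassette 0.77 [0.5313 0.2364 0.004 ] [274.  89.]
rack 0.8 [ 0.5458  0.1741 -0.0038] [271. 139.]
r 658 [119.6672 131.2021] [[0.382, 0.1483], [0.4197, 0.1696], [0.4251, 0.1578], [0.3869, 0.1361]] [0.4036 0.153 ]
r 450 [274.0133 213.06  ] [[0.5492, 0.1336], [0.5603, 0.1368], [0.5725, 0.098], [0.561, 0.0946]] [0.5605 0.1166]
b 557 [278.5081  77.6481] [[0.5176, 0.2502], [0.529, 0.2535], [0.539, 0.2221], [0.5273, 0.2187]] [0.5278 0.2362]
b 468 [ 93.609  195.0662] [[0.3724, 0.0899], [0.3805, 0.1015], [0.4056, 0.0819], [0.3975, 0.0698]] [0.3888 0.086 ]
[0.5327 0.1457 0.2199] [-179.9673   -0.023   106.6539] 2.75
```

View pics/w1.png

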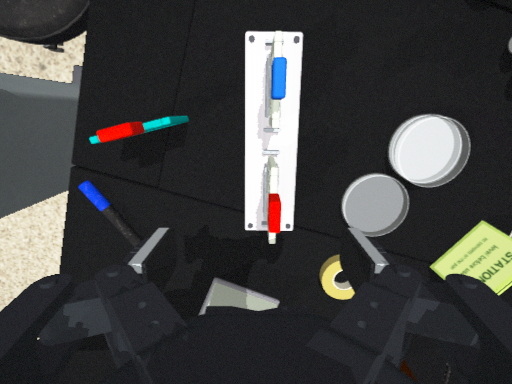

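The wrist picture shows the red handle at (274,213) and the blue at (278,78), both standing in the white rack. The turquoise decoy lies at (140,128). The handle's top centre comes out at about (0.562, 0.1125), with an 11.5 mm measured width against the given 12. I'll move over it, descend and grip.

```bash
python3 -m handwheel '[{"slide":[-4.0,1.9,0],"roll":0,"claw":8.5},{"slide":[0,0,2.5],"roll":0,"claw":6},{"slide":[0,0,2.5],"roll":0,"claw":6},{"slide":[0,0,2.5],"roll":0,"claw":6},{"slide":[0,0,1.5],"roll":0,"claw":5},{"slide":[0,0,1.2],"roll":0,"claw":4},{"slide":[0,0,0],"roll":0,"claw":4}]'
python3 - <<'E'
from m import *
p=shot('wrist','w2.png'); s=shot('side')
blob(p,.12,'r');blob(s,.12,'r')
s=read_state();print(s['ee_pos'],s['tool_rot'],s['time_s'])
E
```

```text
time_s: 3.45
ee_pos: [0.5612, 0.1128, 0.1162]
tool_rot: [-179.8, -0.0, 106.7]
force: [0.2, -0.6, 0.0]
grip_width: 0.467
grip_force: 0.0
r 1525 [22.3915 82.6407] [[0.4117, 0.1429], [0.4108, 0.1612], [0.4368, 0.169], [0.4386, 0.151]] [0.4222 0.1554]
r 1208 [260.9619 223.2566] [[0.5611, 0.0954], [0.5507, 0.1342], [0.5613, 0.1371], [0.5724, 0.0984]] [0.5612 0.1168]
r 157 [ 32.1338 150.586 ] [[0.9867, 0.2179], [1.0578, 0.15], [0.9725, 0.1524], [0.9102, 0.2177]] [0.969  0.1917]
r 153 [175.8954 193.1438] [[0.5828, 0.1053], [0.5644, 0.0929], [0.5216, 0.1419], [0.5389, 0.1534]] [0.5511 0.1247]
r 84 [ 14.369 225.   ] [[0.7361, 0.3845], [0.7581, 0.3718], [0.7407, 0.3601], [0.719, 0.3731]] [0.7385 0.3726]
r 249 [229.004  234.4056] [[0.3872, 0.1906], [0.4085, 0.1575], [0.3773, 0.1422], [0.3574, 0.1758]] [0.3819 0.1662]
r 441 [  7.9637 277.22  ] [[0.6639, 0.4415], [0.6386, 0.4247], [0.5848, 0.4567], [0.6083, 0.4722]] [0.6249 0.45  ]
[0.5632 0.1125 0.1184] [179.9703   0.0041 106.6345] 3.55
```

View pics/w2.png

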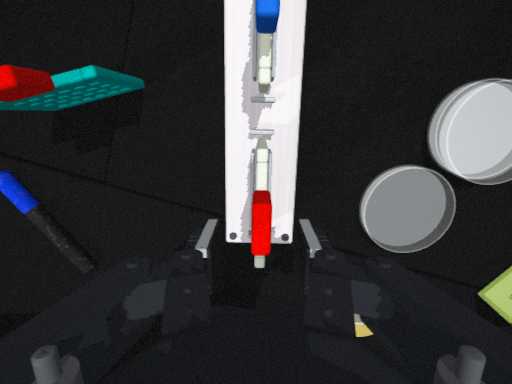

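The red handle at (261,225) sits midway between the fingers at (210,240) and (310,240). I'll close and lift.

```bash
python3 -m handwheel '[{"slide":[0,0,0],"roll":0,"claw":0.5},{"slide":[0,0,0],"roll":0,"claw":0.5},{"slide":[0,0,0],"roll":0,"claw":0.5},{"slide":[0,0,0],"roll":0,"claw":0.5},{"slide":[0,0,0],"roll":0,"claw":0.5},{"slide":[0,0,0],"roll":0,"claw":0.5}]' 50
python3 -m handwheel '[{"slide":[0,0,-1],"roll":0,"claw":0.5},{"slide":[0,0,-2],"roll":0,"claw":0.5},{"slide":[0,0,-2],"roll":0,"claw":0.5},{"slide":[0,0,-2],"roll":0,"claw":0.5},{"slide":[0,0,-2.5],"roll":0,"claw":0.5},{"slide":[0,0,-2],"roll":0,"claw":0.5},{"slide":[0,0,-1],"roll":0,"claw":0.5},{"slide":[0,0,0],"roll":0,"claw":0.5}]'
python3 - <<'E'
from m import *
for n in ['top','side']:
    p=shot(n,n+'2.png')
    for l in ['red_cassette','blue_cassette','tank']:
        for d in optics.landmark_of(l,p): X=w(p,d['centre']); print(n,l,round(d['p'],2),X,np.round(pix(p,X)))
a=cv2.imread('pics/top2.png')[110:240,180:420]; b=cv2.imread('pics/side2.png')[100:330,90:330]
cv2.imwrite('pics/c2.png',np.vstack([cv2.resize(a,(600,325)),cv2.resize(b,(240,230)).repeat(1,0) if 0 else cv2.copyMakeBorder(b,0,0,0,360,0)]))
s=read_state();print(s['ee_pos'],s['tool_rot'],s['time_s'],s['force'])
E
```

```text
time_s: 4.15
ee_pos: [0.5633, 0.1117, 0.118]
tool_rot: [180.0, 0.0, 106.6]
force: [-0.3, 0.3, -0.7]
grip_width: 0.057
grip_force: 0.0
time_s: 4.95
ee_pos: [0.5646, 0.1119, 0.2451]
tool_rot: [179.8, 0.0, 106.6]
force: [-0.5, -0.3, -0.1]
grip_width: 0.063
grip_force: 0.0
top red_cassette 0.77 [0.5631 0.108  0.009 ] [204. 174.]
top red_cassette 0.76 [ 0.3956  0.1444 -0.002 ] [191. 233.]
top tank 0.78 [ 0.6016 -0.402   0.0031] [380. 160.]
top tank 0.73 [ 0.5692 -0.137   0.0036] [289. 172.]
top tank 0.45 [ 0.5489  0.1713 -0.0014] [182. 180.]
side red_cassette 0.88 [0.3947 0.154  0.0017] [228. 270.]
side red_cassette 0.84 [0.5642 0.1111 0.0116] [180. 225.]
side blue_cassette 0.82 [0.5298 0.237  0.0078] [153. 266.]
side tank 0.87 [ 0.5716 -0.1411  0.0016] [237. 177.]
side tank 0.57 [ 0.602  -0.3986  0.0014] [273. 138.]
[0.5627 0.1117 0.2419] [-179.8967   -0.0195  106.5699] 5.35 [0.5863 0.0882 0.0024]
```

View pics/c2.png

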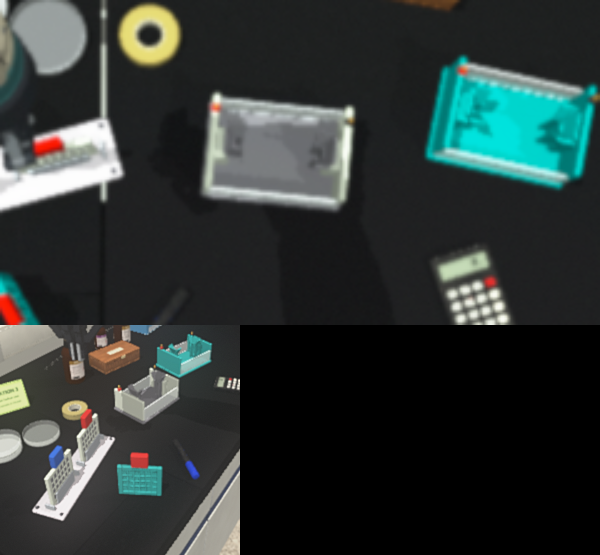

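The grasp missed: the opening is 4.9 mm, there's no grip force, and the side crop shows the red cassette still upright in the rack at (88,425) with the blue one beside it at (60,475). In the wrist view the fingertips looked nearer the camera than they should be, so I'll check where they really are.

```bash
python3 - <<'E'
from m import *
p=shot('wrist'); s=shot('side'); t=shot('top'); st=read_state(); T=st['ee_pos']; print(T,st['grip_width'],ctrl.nose_length,[k for k in dir(ctrl) if k[0]!='_'])
ims=[]
for q in (p,s,t):
    im=q['color'][:,:,::-1].copy()
    for z,c in((0,(0,255,255)),(-.025,(0,255,0))):
        u=pix(q,T+[0,0,z]); print(np.round(u)); cv2.circle(im,(int(u[0]),int(u[1])),3,c,1)
    ims.append(im)
u=pix(s,T); x=int(np.clip(u[0]-64,0,384)); y=int(np.clip(u[1]-64,0,256))
u=pix(t,T); a=int(np.clip(u[0]-64,0,384)); b=int(np.clip(u[1]-64,0,256))
k=lambda i:cv2.resize(i,(288,288),interpolation=cv2.INTER_CUBIC)
cv2.imwrite('pics/d.png',np.hstack([cv2.resize(ims[0],(384,288)) ,k(ims[1][y:y+128,x:x+128])]))
cv2.imwrite('pics/d.png',np.vstack([cv2.imread('pics/d.png'),np.hstack([k(ims[2][b:b+128,a:a+128]),cv2.resize(ims[1],(384,288))])]))
E
```

```text
[0.5631 0.1118 0.2425] 0.05777318892518414 0.025 ['Unreachable', 'nose_length']
[260. 227.]
[259. 212.]
[169. 139.]
[171. 150.]
[188. 158.]
[190. 160.]
```

View pics/d.png

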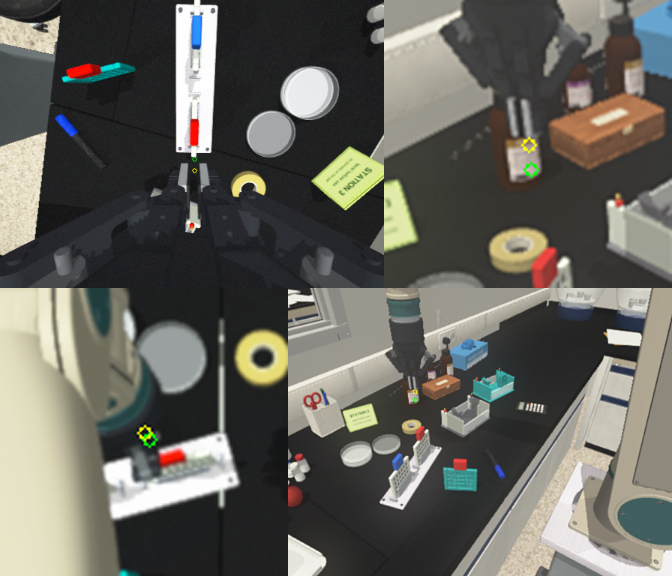

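The marked side view (right-hand crop) shows blades ending near the TCP mark at (529,145). The given tip mark is at (531,170), but a bottle label behind makes that uncertain, so I'm zooming in.

```bash
python3 - <<'E'
from m import *
p=shot('wrist'); s=shot('side')
print(p['pose'])
a=s['color'][100:170,140:210,::-1]; b=p['color'][190:270,220:300,::-1]
k=lambda i:cv2.resize(i,(400,400),interpolation=cv2.INTER_NEAREST)
cv2.imwrite('pics/e.png',np.hstack([k(a),k(b)]))
E
```

```text
[[ 0.9584 -0.2758 -0.074   0.5436]
 [ 0.2856  0.9251  0.2503  0.1751]
 [-0.0006 -0.261   0.9653  0.395 ]
 [ 0.      0.      0.      1.    ]]
```

View pics/e.png

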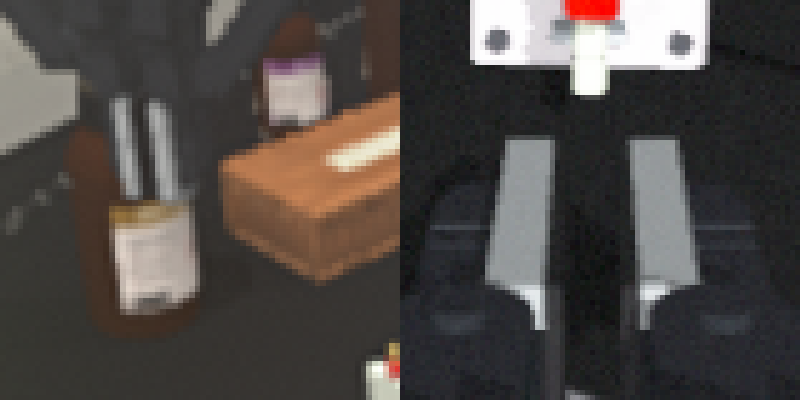

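The wrist zoom shows the tips ending at pixel (258.5, 217) with a clear gap between them. In the side view they end at about (165.4, 135), which is above and to one side of the predicted tip at (171,150). I'll triangulate the real tip.

```bash
python3 - <<'E'
from m import *
p=shot('wrist'); s=shot('side'); T=read_state()['ee_pos']
def L(q,u): a=q['pose'][:3,3]; d=ray(q,u,0)-a; return a,d/np.linalg.norm(d)
def tri(*ls):
    A=sum(np.eye(3)-np.outer(d,d) for a,d in ls); b=sum((np.eye(3)-np.outer(d,d))@a for a,d in ls)
    X=np.linalg.solve(A,b); return X,[np.linalg.norm(np.cross(X-a,d)) for a,d in ls]
X,e=tri(L(p,(258.5,217.4)),L(s,(165.4,135))); print(X,e,X-T)
# red handle check: top-face centre, from side and wrist
for nm,q in(('w',p),('s',s)):
    print(nm, [np.round(pix(q,x)) for x in ((.562,.1125,.12),(.562,.1125,.088))]); blob(q,.12,'r')
E
```

```text
[0.5598 0.1233 0.2573] [np.float64(0.0004526060671185515), np.float64(0.0004526060671186296)] [-0.0034  0.0115  0.0144]
w [array([258., 178.]), array([258., 171.])]
r 684 [110.9459  94.3918] [[0.3827, 0.1468], [0.4207, 0.1682], [0.4271, 0.1543], [0.3886, 0.1324]] [0.405  0.1507]
r 372 [257.9704 175.9624] [[0.5518, 0.1308], [0.5614, 0.1337], [0.5721, 0.0984], [0.5621, 0.0954]] [0.5619 0.1144]
s [array([176., 189.]), array([177., 200.])]
r 159 [ 32.0943 150.5786] [[0.9853, 0.2193], [1.0578, 0.15], [0.9725, 0.1524], [0.909, 0.219]] [0.9691 0.1917]
r 154 [175.9286 193.0584] [[0.5828, 0.1053], [0.5644, 0.0929], [0.5216, 0.1419], [0.5389, 0.1534]] [0.5512 0.1244]
r 84 [ 14.369 225.   ] [[0.7361, 0.3845], [0.7581, 0.3718], [0.7407, 0.3601], [0.719, 0.3731]] [0.7385 0.3726]
r 247 [229.0324 234.4656] [[0.3867, 0.1908], [0.4082, 0.158], [0.3774, 0.1421], [0.3572, 0.1755]] [0.3817 0.1663]
r 444 [  7.9459 277.1892] [[0.6639, 0.4415], [0.6386, 0.4247], [0.5848, 0.4567], [0.6083, 0.4722]] [0.6249 0.45  ]
```

The rays meet within 0.5 mm. The real fingertips stand 14 mm above the reported TCP, not 25 mm below it. The 12 mm sideways offset is just the pad edge nearest the camera. On the first try the tips were therefore at z 0.132, above the 0.120 handle, which explains the miss. I'll regrasp at a reported TCP z of about 0.081.

```bash
python3 -m handwheel '[{"slide":[0,0,0],"roll":0,"claw":4},{"slide":[0,0,2],"roll":0,"claw":4},{"slide":[0,0,4],"roll":0,"claw":4},{"slide":[0,0,3],"roll":0,"claw":4},{"slide":[0,0,2],"roll":0,"claw":4},{"slide":[0,0,2],"roll":0,"claw":4},{"slide":[0,0,2],"roll":0,"claw":4},{"slide":[0,0,1.1],"roll":0,"claw":4},{"slide":[0,0,0],"roll":0,"claw":4}]' 50
python3 -m handwheel '[{"slide":[0,0,0],"roll":0,"claw":0.5},{"slide":[0,0,0],"roll":0,"claw":0.5},{"slide":[0,0,0],"roll":0,"claw":0.5},{"slide":[0,0,0],"roll":0,"claw":0.5},{"slide":[0,0,0],"roll":0,"claw":0.5},{"slide":[0,0,0],"roll":0,"claw":0.5}]'
```

```text
time_s: 6.6
ee_pos: [0.5616, 0.1116, 0.0802]
tool_rot: [-179.8, -0.0, 106.6]
force: [0.1, -0.0, 0.4]
grip_width: 0.468
grip_force: 0.0
time_s: 7.2
ee_pos: [0.5645, 0.1119, 0.0833]
tool_rot: [179.8, 0.0, 106.6]
force: [-0.1, 0.1, 5.8]
grip_width: 0.132
grip_force: 50.2
```

Gripped: an 11.2 mm opening at 50 N. I'll lift, move part of the way to the tank and look again.

```bash
python3 -m handwheel '[{"slide":[0,0,-1],"roll":0,"claw":0.5},{"slide":[0,0,-2],"roll":0,"claw":0.5},{"slide":[0,0,-3],"roll":0,"claw":0.5},{"slide":[0,0,-3],"roll":0,"claw":0.5},{"slide":[0,0,-3],"roll":0,"claw":0.5},{"slide":[0,0,-1],"roll":0,"claw":0.5},{"slide":[0,0,0],"roll":0,"claw":0.5}]' && python3 -m handwheel '[{"slide":[-2,-0.6,0],"roll":0,"claw":0.5},{"slide":[-4,-1.1,0],"roll":7.2,"claw":0.5},{"slide":[-4,-0.8,0],"roll":7.2,"claw":0.5},{"slide":[-4,0,0],"roll":7.2,"claw":0.5},{"slide":[-1.6,0,0],"roll":0,"claw":0.5},{"slide":[0,0,0],"roll":0,"claw":0.5},{"slide":[0,0,0],"roll":0,"claw":0.5},{"slide":[0,0,0],"roll":0,"claw":0.5}]'
python3 - <<'E'
from m import *
p=shot('wrist'); s=shot('side'); st=read_state();print(st['ee_pos'],st['tool_rot'],st['time_s'])
for q in(p,s):
    for l in ['red_cassette','blue_cassette','tank']:
        for d in optics.landmark_of(l,q): X=w(q,d['centre']); print(q['shot'],l,round(d['p'],2),X,np.round(pix(q,X)))
# overlay expected tank corners (yaw -5)
c=np.array([.5698,-.1386]); a=np.radians(-5); R=np.array([[np.cos(a),-np.sin(a)],[np.sin(a),np.cos(a)]])
im=[]
for q in(p,s):
    i=q['color'][:,:,::-1].copy()
    for x,y,z in [(.055,.08,0),(-.055,.08,0),(.055,-.08,0),(-.055,-.08,0),(0,.048,.008),(0,-.048,.008),(0,.056,.08),(0,-.056,.08)]:
        u=pix(q,np.r_[c+R@[x,y],z]); cv2.circle(i,(int(u[0]),int(u[1])),2,(0,255,0) if z<.05 else (0,0,255),-1)
    im.append(i)
cv2.imwrite('pics/f.png',np.vstack([cv2.resize(im[0],(512,384))[:, :],cv2.resize(im[1][90:290,120:376],(512,400))[:216]]))
E
```

```text
time_s: 7.9
ee_pos: [0.5644, 0.1119, 0.2136]
tool_rot: [179.8, 0.0, 106.6]
force: [0.5, 0.3, -1.9]
grip_width: 0.132
grip_force: 49.3
time_s: 8.7
ee_pos: [0.5623, -0.046, 0.2111]
tool_rot: [-179.9, -0.0, 85.1]
force: [0.8, 0.8, -0.5]
grip_width: 0.128
grip_force: 49.3
[ 0.5626 -0.0459  0.2116] [-179.9657   -0.0214   85.0945] 8.8
15 red_cassette 0.96 [ 0.5612 -0.0451  0.1347] [258. 190.]
15 red_cassette 0.85 [ 0.3981  0.1486 -0.003 ] [106.  12.]
15 tank 0.68 [ 0.5665 -0.1314 -0.0024] [267. 221.]
16 red_cassette 0.78 [0.3941 0.1512 0.0012] [229. 269.]
16 red_cassette 0.66 [ 0.5624 -0.0475  0.14  ] [219. 150.]
16 blue_cassette 0.63 [0.5295 0.237  0.0083] [153. 266.]
16 tank 0.95 [ 0.567  -0.1364  0.0043] [238. 178.]
16 tank 0.82 [ 0.6015 -0.3968 -0.0007] [273. 139.]
```

View pics/f.png

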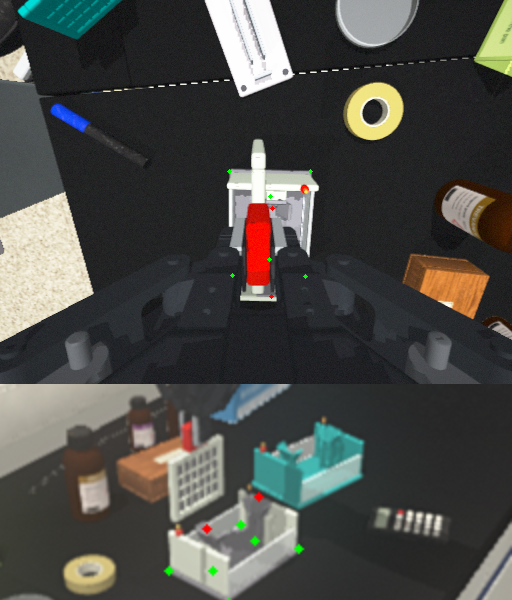

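In the wrist view the cassette hangs straight in the jaws, with its handle at (258,245). The predicted tank corners at (230,171) and (310,171) fall on the near cheek's base, and the side-view corners match too. The tank is at about (0.569, -0.138), yaw -5°, and the tool is already at 85.1°. I'll move over it and lower into the flare.

```bash
python3 -m handwheel '[{"slide":[-2.5,0.4,0],"roll":0,"claw":0.5},{"slide":[-3.5,0.6,0],"roll":0,"claw":0.5},{"slide":[-3.1,0.4,0],"roll":0,"claw":0.5},{"slide":[0,0,0],"roll":0,"claw":0.5},{"slide":[0,0,1],"roll":0,"claw":0.5},{"slide":[0,0,2],"roll":0,"claw":0.5},{"slide":[0,0,1.5],"roll":0,"claw":0.5},{"slide":[0,0,1],"roll":0,"claw":0.5},{"slide":[0,0,0.6],"roll":0,"claw":0.5},{"slide":[0,0,0],"roll":0,"claw":0.5}]'
python3 - <<'E'
from m import *
p=shot('wrist'); s=shot('side'); st=read_state();print(st['ee_pos'],st['tool_rot'],st['time_s'],st['force'])
for q in(p,s):
    for l in ['red_cassette','tank']:
        for d in optics.landmark_of(l,q): X=w(q,d['centre']); print(q['shot'],l,round(d['p'],2),X,np.round(pix(q,X)))
a=p['color'][120:300,160:360,::-1]; b=s['color'][110:210,190:300,::-1]
cv2.imwrite('pics/g.png',np.hstack([cv2.resize(a,(400,360)),cv2.resize(b,(396,360))]))
E
```

```text
time_s: 10.1
ee_pos: [0.568, -0.1383, 0.1498]
tool_rot: [-179.9, -0.0, 85.0]
force: [-0.1, 0.4, -1.2]
grip_width: 0.129
grip_force: 49.3
[ 0.5691 -0.1389  0.1514] [179.9573   0.0068  84.9932] 10.2 [ 0.5429 -0.7327 -0.2427]
17 red_cassette 0.59 [ 0.567  -0.1386  0.0726] [258. 191.]
17 tank 0.9 [ 0.5687 -0.1327 -0.0026] [259. 168.]
18 red_cassette 0.75 [ 0.3972  0.1532 -0.0009] [228. 270.]
18 red_cassette 0.61 [ 0.5683 -0.1386  0.0772] [238. 155.]
18 tank 0.87 [ 0.5689 -0.1364  0.0032] [237. 178.]
18 tank 0.83 [ 0.6025 -0.3986 -0.0025] [273. 139.]
```

View pics/g.png

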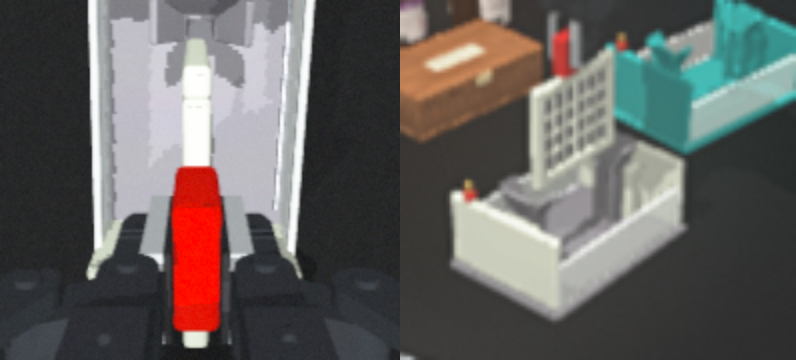

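The cassette stands centred in y and parallel to the tank. In the wrist crop it's at column 197 against 202 for the guide, roughly 1 to 2 mm off. I'll nudge +1 mm and lower slowly.

```bash
python3 -m handwheel '[{"slide":[0.1,0.1,0],"roll":0,"claw":0.5},{"slide":[0,0,0.5],"roll":0,"claw":0.5},{"slide":[0,0,0.6],"roll":0,"claw":0.5},{"slide":[0,0,0.6],"roll":0,"claw":0.5},{"slide":[0,0,0.6],"roll":0,"claw":0.5},{"slide":[0,0,0.5],"roll":0,"claw":0.5},{"slide":[0,0,0],"roll":0,"claw":0.5},{"slide":[0,0,0],"roll":0,"claw":0.5}]'
python3 -m handwheel '[{"slide":[0,0,0.4],"roll":0,"claw":0.5},{"slide":[0,0,0.4],"roll":0,"claw":0.5},{"slide":[0,0,0.4],"roll":0,"claw":0.5},{"slide":[0,0,0],"roll":0,"claw":0.5},{"slide":[0,0,0],"roll":0,"claw":0.5}]'
```

```text
time_s: 11.2
ee_pos: [0.5695, -0.138, 0.1225]
tool_rot: [-180.0, -0.0, 85.0]
force: [0.1, 0.7, -1.5]
grip_width: 0.13
grip_force: 49.2
time_s: 11.7
ee_pos: [0.5696, -0.1381, 0.1105]
tool_rot: [-180.0, -0.0, 85.0]
force: [-0.4, 1.4, -1.8]
grip_width: 0.127
grip_force: 49.2
```

No binding: bottom edge at about z 0.036, and the forces are tiny. Continuing down.

```bash
python3 -m handwheel '[{"slide":[0,0,0.5],"roll":0,"claw":0.5},{"slide":[0,0,0.5],"roll":0,"claw":0.5},{"slide":[0,0,0.5],"roll":0,"claw":0.5},{"slide":[0,0,0.5],"roll":0,"claw":0.5},{"slide":[0,0,0.3],"roll":0,"claw":0.5},{"slide":[0,0,0],"roll":0,"claw":0.5},{"slide":[0,0,0],"roll":0,"claw":0.5}]'
python3 -m handwheel '[{"slide":[0,0,0.2],"roll":0,"claw":0.5},{"slide":[0,0,0.2],"roll":0,"claw":0.5},{"slide":[0,0,0],"roll":0,"claw":0.5},{"slide":[0,0,0],"roll":0,"claw":0.5}]'
```

```text
time_s: 12.4
ee_pos: [0.5695, -0.138, 0.0874]
tool_rot: [-180.0, -0.0, 85.0]
force: [0.9, 1.4, -1.8]
grip_width: 0.13
grip_force: 49.1
time_s: 12.8
ee_pos: [0.5699, -0.1381, 0.0839]
tool_rot: [180.0, -0.0, 85.0]
force: [0.6, 3.0, -0.2]
grip_width: 0.129
grip_force: 49.5
```

```bash
python3 -m handwheel '[{"slide":[0,0,0.1],"roll":0,"claw":0.5},{"slide":[0,0,0.1],"roll":0,"claw":0.5},{"slide":[0,0,0],"roll":0,"claw":0.5},{"slide":[0,0,0],"roll":0,"claw":0.5}]'
python3 - <<'E'
from m import *
s=shot('side'); p=shot('wrist'); print(read_state()['ee_pos'],read_state()['force'])
for q in(s,p):
  for l in ['red_cassette','blue_cassette']:
    for d in optics.landmark_of(l,q): print(l,round(d['p'],2),w(q,d['centre']))
E
```

```text
time_s: 13.2
ee_pos: [0.5702, -0.138, 0.0834]
tool_rot: [179.9, -0.0, 85.0]
force: [-2.7, 3.5, 7.2]
grip_width: 0.132
grip_force: 50.6
[ 0.5702 -0.138   0.0834] [-1.582   4.9294  7.1652]
red_cassette 0.96 [ 0.3934  0.1531 -0.0015]
red_cassette 0.81 [ 0.5707 -0.1396  0.0104]
red_cassette 0.73 [ 0.5722 -0.1396  0.0031]
```

Seated: a 7 N floor reaction at the expected height, with the origin at about z 0.008. I'll release moderately and retreat straight up.

```bash
python3 -m handwheel '[{"slide":[0,0,-0.1],"roll":0,"claw":1.2},{"slide":[0,0,0],"roll":0,"claw":2},{"slide":[0,0,0],"roll":0,"claw":3},{"slide":[0,0,0],"roll":0,"claw":3.5},{"slide":[0,0,0],"roll":0,"claw":3.5},{"slide":[0,0,-1],"roll":0,"claw":3.5},{"slide":[0,0,-2],"roll":0,"claw":3.5},{"slide":[0,0,-4],"roll":0,"claw":3.5},{"slide":[0,0,-4],"roll":0,"claw":3.5},{"slide":[0,0,-2],"roll":0,"claw":3.5}]'
python3 -m handwheel '[{"slide":[3,0,-2],"roll":0,"claw":3.5},{"slide":[4,0,0],"roll":0,"claw":3.5},{"slide":[3,0,0],"roll":0,"claw":3.5},{"slide":[0,0,0],"roll":0,"claw":3.5},{"slide":[0,0,0],"roll":0,"claw":3.5}]'
python3 - <<'E'
from m import *
s=shot('side'); p=shot('wrist'); st=read_state(); print(st['ee_pos'],st['force'],st['grip_force'])
for q in(s,p):
  for l in ['red_cassette','blue_cassette']:
    for d in optics.landmark_of(l,q): print(l,round(d['p'],2),w(q,d['centre']))
cv2.imwrite('pics/z.png',np.hstack([cv2.resize(s['color'][100:320,120:340,::-1],(384,384)),p['color'][:,64:448,::-1]]))
E
```

```text
time_s: 14.5
ee_pos: [0.5719, -0.139, 0.2179]
tool_rot: [179.6, 0.1, 85.0]
force: [0.7, -0.3, -0.4]
grip_width: 0.409
grip_force: 0.0
time_s: 15.0
ee_pos: [0.5787, -0.0383, 0.2336]
tool_rot: [180.0, 0.0, 85.1]
force: [-0.3, -0.6, 0.2]
grip_width: 0.406
grip_force: 0.0
[ 0.5786 -0.0394  0.2332] [ 0.536  -0.6197 -0.3547] 0.0
red_cassette 0.95 [ 0.5723 -0.1379  0.0083]
red_cassette 0.87 [ 0.3978  0.1508 -0.0014]
blue_cassette 0.6 [0.5275 0.2357 0.0064]
red_cassette 0.86 [ 0.5694 -0.1374  0.0076]
red_cassette 0.67 [ 0.3947  0.1514 -0.0042]
```

View pics/z.png

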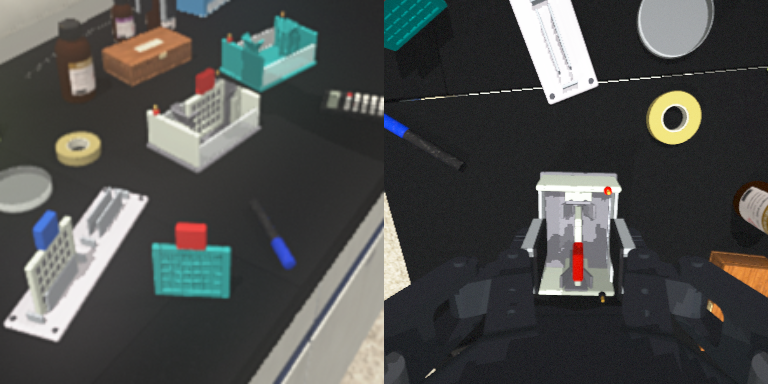

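The red cassette sits upright in the guides, with its handle at (205,82) in the side crop and (577,262) in the wrist view. The blue one is still in the rack at (45,255), and the gripper is clear.

```bash
python3 -c "from plant import order; print(order.sign_off())"
```

```text
the job is handed in; nothing more can be done
None
```

The red cassette was lowered in the gripper onto the tank floor, let go, and stands upright in the guides; the blue one is still in the rack, and I handed the job in at about 15 s (no verdict returned).

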